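# Ready the moisture analyser for taring

## Robot

A 7-joint arm with a two-finger parallel gripper is mounted at the origin on the work surface. World frame = base frame: x ahead of the robot, y to its left, z up, the work surface at z = 0. Lengths are in mm, angles in rad, forces in N, time in s.
With the tool pointing down it reaches from about 400 to 850 mm from the base axis. Payload 6.9 kg.
Tool frame: the origin (TCP) lies on the centre line of the jaws, within the pads' length; the fingertips stand 14 mm ahead of it and the grasp point (between the pads) lies 5 mm behind it; x points along the fingers, y is the direction in which the jaws open and shut, and the axes are right-handed (so a half turn about x gives the same grasp; the last joint's range is limited). The gripper opens to 85 mm and grips with 20 to 120 N. Pads are 22 mm wide; open, the fingers measure 114 mm over their backs; the gripper's body (76 mm by 85 mm) begins 54 mm behind the grasp point. The pads swing forward as they close: fully open they stand 13 mm farther back than shut.
Start: joints at [1.268, 0.507, -0.238, 1.5, 0.126, 1.149, -0.155], TCP at [248.413, -573.5, 245.275] pointing down, gripper open.
Joint ranges: [-3.08, 3.08], [-0.24, 2.05], [-1.43, 1.35], [0, 2.5], [-1.52, 4.66], [0.17, 1.96], [-2.89, 2.89]. Speed limits (rad/s): [2.39, 2.39, 3.14, 3.14, 3.14, 3.14, 3.14].

## Interface

Orientations are given as a unit quaternion [w, x, y, z].
In Python, from cell import bot gives the robot as it stands.
- The arm moves only by the tool arm_command, never from a script. Its argument "series" is a list of rows, each an object of numbers: "tx", "ty", "tz": the shift along the world's x, y, z in mm; "yaw": the turn about the world's z in degrees; "claw": the finger opening in mm, from 0 to 85.4. A call has 1 to 20 rows; each row shifts and turns the commanded pose from where the row before left it; what a row does not reach is not made up. A row lasts 1/10 s, in which the tool goes at most 50 mm and 8.59 degrees, less where a joint would pass 70% of its speed; a pose out of reach is approached as far as the arm can. A call is refused whole if a number of a shift passes 50 or a number of a turn 8.59, either way. A call with a gripper value outside its range is refused whole. The fingers move at their own pace and stop on an object; "newtons" is the grip in N (left out, the last holds). Time passes only in rows, so rows that do not move let the fingers close. It gives the time, the measured TCP pose, the force and the opening at its end, in the units of the state.
- bot.get_obs(): the state, without advancing time (a new reading comes with each control period).
- bot.read_camera(name): name is "scene" or "top" or "wrist"; returns (picture, depth): 384x512x3 uint8, blue, green, red; 384x512 float32, mm along the optical axis (not along the pixel's ray), 0 where there is no reading.
- bot.camera_info(name): a dict with "K" (3x3 intrinsics, pixels), "k1" (the pictures are not rectified: a ray, as slopes to the right and down, at radius r is drawn at 1 + k1 r^2 times it, then the intrinsics apply), "R" (3x3) and "t" (3): a world point X has camera coordinates R X + t. Camera axes: x right, y down, z forward; pixel columns grow to the right and rows downward; lengths in mm; the calibration is good to about 2 mm. A picture is of the moment at which its call begins: read the wrist's pose just before it. camera_info takes no time and is no camera call; for the wrist camera it gives the pose at the moment of the call.
- bot.hand_in(): hands the job in, once; it reports no verdict.
Trained networks look in the newest picture that a camera, given by its name, has taken for a name from the list of things; names that differ only in an ending like _2 or _b are one class to them, and where a whole thing is asked for, a point or a joint stands for the part that bears it (a point fixed in the world has none). Each returns a list of dicts, best first, with "score" (0 to 1); they miss things now and then, are a little off and sometimes report something else, mostly with a low value. They report only what shows in the picture. A call takes as long as a camera call. They do not tell look-alikes from the thing itself.
- bot.trace(camera, target): "region" (384x512 bool, what is visible of it) and "location" ([column, row] as shares, 0 to 1, of the picture: columns of its width, rows of its height, amid what is visible of it).
- bot.place_of(camera, target): "location" ([column, row] as shares, 0 to 1, of the picture: columns of its width, rows of its height: a listed point, or the origin of a listed thing).
The state is a dict: "clock": time; "q": joint angles; "joint_velocities": joint speeds; "joint_torque": joint torques, N m; "position": TCP position; "tcp_rot": TCP orientation; "force": force on the tool from outside, world axes, zero at the start; "ft_torque": the same for the moment, N m; "gripper_width": finger opening in mm.
Only numpy, scipy, OpenCV 4.12 (cv2) and the standard library are available. Lean on these libraries where they do the work, as an engineer would, in place of code of your own. Each camera call takes 0.05 s, during which the arm holds its last target. There are 200 camera calls.

## Task

Ready the moisture analyser for taring: set the empty sample pan, sitting in its pan holder, on the pan support in the weighing chamber, with the holder's grip in the front gap of the draught ring, and let go. Then bring the heavy hood, which has a grab bar in front, down under control without letting it drop or slam, and press it just firmly enough to snap past its catch so that it is fully home on its rests, without leaning hard on it. Let go of it and leave the rest of the bench undisturbed.

Things in the scene. Friction and masses are not known exactly. Their poses are not given: they have to be found in the camera images.
- analyser: The moisture analyser: white and grey housing 324 mm long, 200 mm wide, place and heading vary. Origin: middle of its underside on the bench; z up, x from its front (sloping grey panel with display) to its back (hinge), y to the left. Its flat steel deck, 65 mm above the bench, begins 70 mm in front of the origin; the front panel lies lower. The deck carries the weighing chamber.
- pan_support (a point): Centre of the top of the pan support, a flat steel disc 44 mm across, 5 mm above the deck (70 mm above the bench), 40 mm behind the analyser's origin; axes as the analyser's. Round it stands the draught ring, an aluminium wall 9 mm high, inner radius 56 mm, outer 60 mm, open towards -x (gap about 40 mm wide) for the holder's grip.
- hood_hinge (a point): Middle of the hood's hinge axis, 90 mm behind (+x of) the pan support and 85 mm above the bench; axes as the analyser's, the hinge axis runs along y.
- hood_bar (a point): Middle of the hood's round grey grab bar, 14 mm thick, 122 mm long, parallel to the hinge and 247 mm from it, on two arms at +-56 mm in y; 43 mm free between bar and hood front. Open hood: the bar is on top, arms pointing up. Closed: 98 mm above the bench, 157 mm in front of the pan support. Turns with the hood (axes as the analyser's when closed).
- hood (a joint): Hood angle, rad: 0 closed on its rests, 1.5 fully open; starts 1.18 to 1.38. White shell open below, 185 mm long, 178 mm wide, closed top 132 mm above the bench; roughly 1.2 kg, mass centre 102 mm from the hinge. The stiff hinge (0.2 N m) holds it only above about 1.15; lower down it falls faster and faster unless held up.
- rest_pads: Two black rubber bumper domes 120 mm apart on the deck, 2 mm high, on which the hood's front wall rests when closed: nearly hard, pressing on beyond closed raises the force steeply. Frame as the analyser's.
- catch: Sprung steel roller in a black slot of the deck under the hood's front wall (62 mm in front of the analyser's origin). At a hood angle of about 0.027 (bar 7 mm above closed) a tongue under the hood meets it: the weight alone rests there, ajar. 8 to 13 N down on the bar drives it past; at about 0.015 it gives way, and below about 0.01 the hood goes home. Short of that it springs back ajar.
- holder_grip (a point): Middle of the upright grip of the loose pan holder: a black fin 12 mm thick (its y), 22 mm long (x), reaching from what the holder stands on to 29 mm above it; this point is 20 mm above that. z up; the ring's centre is 74 mm away along +x. In the chamber the holder stands on the deck with its x along the analyser's x.
- holder: The pan holder, 70 g: flat black plastic ring, outer radius 50 mm, inner radius 42 mm, top 9 mm up, on 3 mm feet, with the grip on an arm to -x. Origin: centre of the ring on what it stands on. Stands on the bench to one side of the analyser, grip roughly towards the robot.
- pan: Empty aluminium sample pan, 40 g, loose in the holder's ring: 76 mm across, 8.5 mm high, with a flange 92 mm across that lies on the ring's top. Origin: centre of its underside, z up. When the holder is down on the deck, the pan support carries the pan about 3 mm clear of the ring.
- petri: Bystander: two clear petri dishes, stacked, 90 mm across, 32 mm high in all; origin under the centre. On the other side of the analyser from the pan holder.
- tweezers: Bystander: steel tweezers, 125 mm long, lying on the bench at the robot's left front.
- reagent: Bystander: amber bottle, 60 mm across, 135 mm tall, behind the analyser to the left; origin under its centre.
- brush: Bystander: brush, 170 mm long, lying on the bench at the robot's right front.
Things that resemble listed ones, but are neither listed nor needed, are in the scene too. Of the things like the holder, leave any that is yellow; of the rest the larger one is meant.

How it is judged (in metres and radians):
On the way, in this order (a step that is already met when the one before it is completed fails the run):
1. the pan stands flat on the pan support, holder let go on the deck, hood still open (horizontal distance between pan and pan_support below 0.008 m and z of pan in the frame of pan_support below 0.0025 m and angle between pan's own z axis and vertical below 0.05 rad and z of holder_grip in the frame of pan_support below 0.019 m and contact force between each of the arm, the fingers and holder below 0.2 N and value of joint hood above 0.9 rad), for 0.2 s.
2. the hood is down and caught (value of joint hood below 0.012 rad), for 0.2 s.
At the end, for the whole second after the job is handed in: The hood is fully closed and caught (angle under 0.012 rad) and released; under it the pan lies flat on the pan support (within 8 mm of its centre, not more than 2.5 mm above it, tilt under 0.05 rad) and the holder is down on the deck with its grip in the front gap; all at rest (value of joint hood below 0.012 rad and contact force between each of the arm, the fingers and hood below 0.2 N and horizontal distance between pan and pan_support below 0.008 m and z of pan in the frame of pan_support below 0.0025 m and angle between pan's own z axis and vertical below 0.05 rad and z of holder_grip in the frame of pan_support below 0.019 m and linear speed of pan below 0.01 m/s); the robot touches nothing.
It fails at once if the hood falls or is thrown down (turns faster than 1.5 rad/s on the way down, above the catch) (velocity of joint hood below -1.5 rad/s and value of joint hood above 0.05 rad).
It fails at once if the hood is slammed or leaned onto its rests (more than 32 N on the bumpers) (contact force between rest_pads and hood above 32 N).
It fails at once if the pan tips by more than 0.5 rad (angle between pan's own z axis and vertical above 0.5 rad).
It fails at once if a bystander is disturbed (moved more than 30 mm) (distance of any of petri, tweezers, reagent, brush from where it was at the start of the episode above 0.03 m).
It also fails if it takes over 72 s, if anything falls off the work surface, if the arm or the gripper's body presses on something with over 40 N, if the wrist force passes 120 N, or if a joint passes its speed limit or range.

## Working session

There is one attempt and no reset: what is moved stays moved. The work goes in short steps, Python scripts to look and compute and a tool call to move; the robot and the scene stay as the last step left them, time stands still between calls to the robot, and variables do not carry over. Pictures are saved under pics/ and viewed, about 8 in all and at most 12, crops included, and the job is handed in when it is done.

Besides the shell and the picture viewer there is one more tool, called after "Call:" as a command line: name --argument value ..., lists and objects as JSON in quotes. arm_command: Moves the arm, as the interface text tells. Its arguments: {"type":"object","properties":{"series":{"type":"array"},"newtons":{"type":"number"}},"required":["series"]}

```bash
mkdir -p pics; ls; cat > h.py <<'E'
import numpy as np, cv2
from cell import bot
def ray(cam,u,v,ci=None):
    ci=ci or bot.camera_info(cam); K=np.array(ci["K"]);R=np.array(ci["R"]);t=np.array(ci["t"])
    d=np.array([(u-K[0,2])/K[0,0],(v-K[1,2])/K[1,1]]); s=d.copy()
    for _ in range(20): s=d/(1+ci["k1"]*(s@s))
    return -R.T@t, R.T@np.array([s[0],s[1],1.0])
def at_z(cam,u,v,z,ci=None):
    o,d=ray(cam,u,v,ci); return o+d*(z-o[2])/d[2]
def at_d(cam,u,v,dep,ci=None):
    o,d=ray(cam,u,v,ci); return o+d*dep
def proj(cam,X,ci=None):
    ci=ci or bot.camera_info(cam); K=np.array(ci["K"])
    c=np.array(ci["R"])@X+np.array(ci["t"]); s=c[:2]/c[2]; s=s*(1+ci["k1"]*(s@s))
    return K[0,0]*s[0]+K[0,2],K[1,1]*s[1]+K[1,2]
E
python3 - <<'E'
from h import *
np.set_printoptions(precision=1,suppress=True)
o=bot.get_obs(); print(o)
ims=[]
for c in("scene","top"):
    im,d=bot.read_camera(c); np.savez("pics/%s0.npz"%c,im=im,d=d); cv2.imwrite("pics/%s0.png"%c,im)
    print(c,{k:np.array(v) for k,v in bot.camera_info(c).items()})
    for n in("pan_support","holder","holder_grip","pan","hood_bar","hood_hinge","analyser","petri","reagent","tweezers","brush"):
        for r in bot.place_of(c,n)[:4]:
            u,v=r["location"][0]*512,r["location"][1]*384
            print(c,n,round(r["score"],2),round(u),round(v),d[min(int(v),383),min(int(u),511)],at_d(c,u,v,d[min(int(v),383),min(int(u),511)]))
E
```

```text
pics
{'clock': 0.0, 'q': array([ 1.3,  0.5, -0.2,  1.5,  0.1,  1.1, -0.2]), 'joint_velocities': array([-0.,  0.,  0., -0.,  0., -0.,  0.]), 'joint_torque': array([ -0. , -62.1,  -2.2, -25. ,   0. ,   0. ,  -0. ]), 'position': array([ 248.2, -573.1,  244.4]), 'tcp_rot': array([-0.1, -0.7, -0.1,  0.7]), 'force': array([-0.4,  0.2, -0.3]), 'ft_torque': array([ 0.,  0., -0.]), 'gripper_width': 85.20701815963395}
scene {'K': array([[353.6,   0. , 253.5],
       [  0. , 353.6, 198. ],
       [  0. ,   0. ,   1. ]]), 'k1': array(0.), 'R': array([[-0.7, -0.8, -0. ],
       [-0.5,  0.5, -0.7],
       [ 0.5, -0.5, -0.7]]), 't': array([304.2, 327.1, 836.7])}
scene pan_support 0.87 224 189 1104.4811 [592.4   9.4  67.8]
scene holder 0.75 232 369 795.93646 [180.5 310.7  -4.4]
scene holder 0.41 230 286 938.51294 [345.  184.6   0.8]
scene holder_grip 0.72 197 325 849.1673 [307.7 313.8  15.5]
scene holder_grip 0.7 242 348 824.28296 [199.9 264.9  -0.2]
scene holder_grip 0.31 210 116 926.1201 [608.   17.6 326.5]
scene pan 0.75 167 266 983.55365 [509.1 276.4   3.4]
scene hood_bar 0.65 211 118 926.63086 
[... 918 characters left out ...]
 1189.0876 [186.6 323.6  -2.7]
top holder 0.58 138 253 1227.0226 [360.5 332.5  -4.4]
top holder_grip 0.59 155 223 1241.2352 [440.6 268.9   0.2]
top holder_grip 0.58 164 310 1165.2046 [186.4 270.2  23.4]
top holder_grip 0.44 144 268 1190.3563 [311.3 311.9  23.2]
top pan 0.93 150 200 1251.3201 [510.1 273.8   4.7]
top hood_bar 0.66 222 113 964.478 [607.7  18.2 327.2]
top hood_hinge 0.62 229 121 1022.2547 [608.5   3.8 268.7]
top analyser 0.59 226 173 1205.4485 [538.8  34.7  65.3]
top petri 0.96 345 167 1239.028 [ 504.3 -316.3   34.7]
top reagent 0.82 153 137 1230.42 [685.  231.9  64.9]
top tweezers 0.68 187 244 1226.3687 [362.1 184.1   1.3]
top brush 0.71 324 235 1207.1241 [ 317.1 -214.5   23.9]
```

```bash
python3 -c "
import cv2,numpy as np
a=cv2.imread('pics/top0.png');cv2.imwrite('pics/a.png',cv2.resize(a[70:370,90:410],None,fx=2,fy=2,interpolation=2))
a=cv2.imread('pics/scene0.png');cv2.imwrite('pics/b.png',cv2.resize(a,(768,576)))"
```

```text
(no output)
```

View pics/a.png

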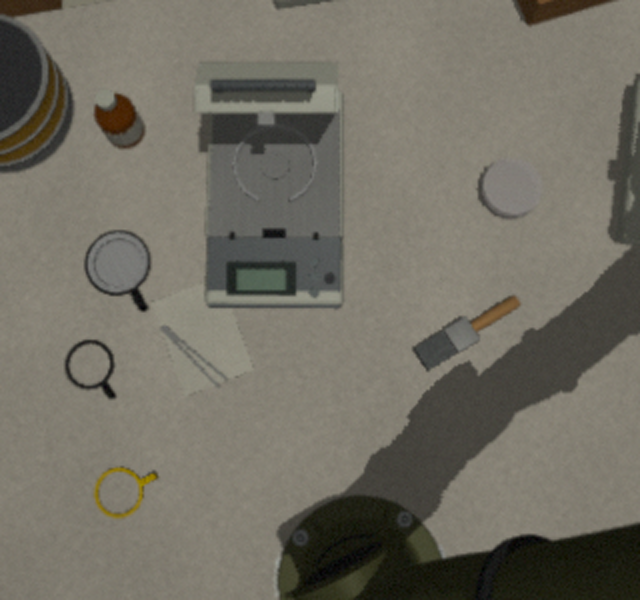

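View pics/b.png

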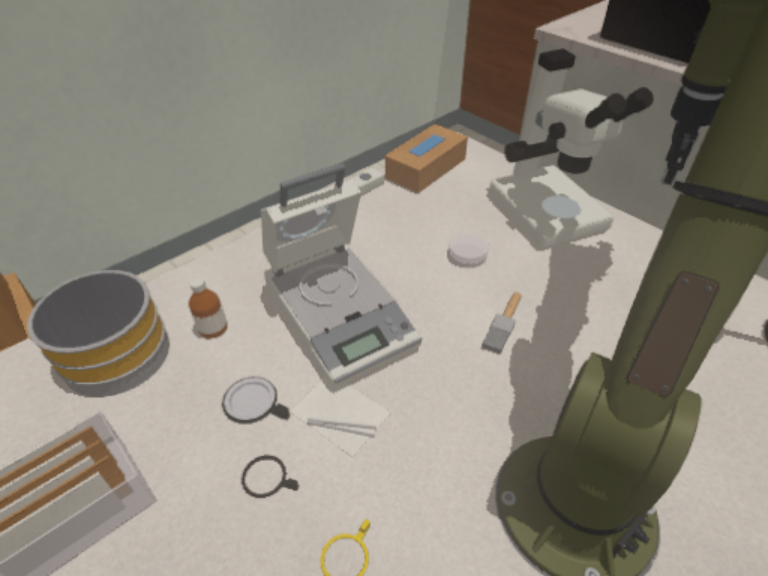

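Candidates for the holder in the top picture: large black ring with the pan (150,200), small black ring (135,252), and yellow ring (150,315). Yellow is ruled out and the larger black one is meant, so I choose (150,200). Next: a close crop to check it, and poses from depth.

```bash
cat >> h.py <<'E'
def cloud(cam,d,ci=None):
    ci=ci or bot.camera_info(cam); K=np.array(ci["K"]);R=np.array(ci["R"]);t=np.array(ci["t"])
    vv,uu=np.mgrid[0:384,0:512]; D=np.array([[-0.0]]); 
    p=np.stack([uu.ravel(),vv.ravel()],1).astype(float)
    a=(p-K[:2,2])/[K[0,0],K[1,1]]; s=a.copy()
    for _ in range(20): s=a/(1+ci["k1"]*(s**2).sum(1,keepdims=True))
    c=np.c_[s,np.ones(len(s))]*d.reshape(-1,1)
    return ((c-t)@R).reshape(384,512,3)
E
python3 - <<'E'
from h import *
np.set_printoptions(precision=1,suppress=True)
f=np.load("pics/top0.npz"); im,d=f["im"],f["d"]
P=cloud("top",d)
cv2.imwrite("pics/c.png",cv2.resize(im[175:235,120:190],None,fx=8,fy=8,interpolation=2))
x,y,z=P[...,0],P[...,1],P[...,2]
bench=(abs(x-450)<50)&(abs(y+130)<50); print("bench z",np.median(z[bench]),z[bench].std())
# side edges of housing
m=(z>30)&(z<85)&(abs(y-20)<160)&(x>380)&(x<640)
L=[];Rr=[]
for v in range(150,220):
    c=np.where(m[v])[0]
    if len(c)>30: L.append(P[v,c[0]]);Rr.append(P[v,c[-1]])
for e in(L,Rr):
    e=np.array(e); vx,vy,x0,y0=cv2.fitLine(e[:,:2].astype(np.float32),cv2.DIST_HUBER,0,.01,.01).ravel()
    print("edge ang",np.degrees(np.arctan2(vy/vx,1)),x0,y0,len(e))
deck=m&(abs(z-65)<8); print(cv2.minAreaRect(P[deck][:,:2].astype(np.float32)))
hb=(z>290)&(x>500)&(x<720)&(abs(y)<120); q=P[hb]; print("bar", q.min(0),q.max(0),cv2.minAreaRect(q[q[:,2]>q[:,2].max()-18][:,:2].astype(np.float32)))
for n in("holder","holder_grip","pan"):
    for r in bot.trace("top",n)[:3]:
        g=r["region"]; u,v=r["location"][0]*512,r["location"][1]*384
        print(n,r["score"],u,v,g.sum(),np.median(P[g],0))
im_=im.astype(int).sum(2); g=(im_<110)&(x>380)&(x<600)&(y>210)&(y<340)&(d>0)
print(g.sum(),np.median(P[g],0)); ys,xs=np.where(g); print(cv2.fitEllipse(cv2.convexHull(np.c_[xs,ys])))
E
```

```text
bench z 1.3518358503192993 2.3744008399632217
edge ang -9.643127 526.62994 134.25032 70
edge ang -9.8999405 491.19647 -59.680454 70
((542.8853759765625, 32.22410583496094), (199.97482299804688, 229.82748413085938), 80.22791290283203)
bar [596.3 -42.  294.3] [626.   80.2 332.4] ((611.6397094726562, 20.608745574951172), (119.21826934814453, 14.543795585632324), 81.13577270507812)
holder 0.76 156.0064 306.3168 189 [186.4 292.7   6.2]
holder 0.71 158.0032 213.81119999999999 107 [453.9 252.4  11.2]
holder 0.61 142.6944 258.5856 172 [341.6 316.1   6.6]
holder_grip 0.71 143.9232 247.7952 160 [380.5 320.2   6.7]
holder_grip 0.61 156.8768 222.4896 72 [445.1 251.1  18.6]
holder_grip 0.53 163.2768 310.8864 66 [186.5 284.9   7.3]
pan 0.77 151.808 199.7952 680 [509.5 278.5   6.4]
pan 0.17 222.3104 116.0832 1811 [621.4  16.1 266.9]
41 [443.7 251.4  28.4]
((148.84356689453125, 228.74237060546875), (21.560848236083984, 32.673152923583984), 37.5914421081543)
```

View pics/c.png

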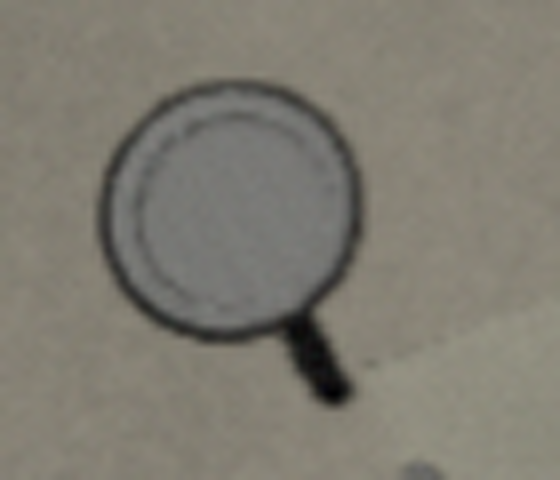

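The crop shows the large black ring with the aluminium pan in it (full picture about 149,201), its grip at about (160.5,222): choice confirmed. Now the numbers for the approach.

```bash
cat >> h.py <<'E'
from scipy.spatial.transform import Rotation as Ro
def tool(o=None):
    o=o or bot.get_obs(); w=o["tcp_rot"]; R=Ro.from_quat([w[1],w[2],w[3],w[0]]).as_matrix()
    return np.array(o["position"]),R,np.degrees(np.arctan2(R[1,1],R[0,1]))
E
python3 - <<'E'
from h import *
np.set_printoptions(precision=1,suppress=True)
c=at_z("top",148.8,201.3,10); g=at_z("top",160.6,221.9,29)
print(c,g,np.linalg.norm((c-g)[:2]),np.degrees(np.arctan2(*(c-g)[[1,0]])))
p,R,yw=tool(); print(p,R,yw)
E
```

```text
[507.1 277.6  10. ] [435.6 246.6  29. ] 77.95834969564396 23.41122761887612
[ 248.4 -573.5  245.3] [[ 0.   0.4 -0.9]
 [ 0.  -0.9 -0.4]
 [-1.   0.  -0. ]] -66.57724338898048
```

Call:
arm_command --series '[{"tx":25,"ty":28,"tz":22},{"tx":25,"ty":28,"tz":22},{"tx":25,"ty":28,"tz":22},{"tx":25,"ty":28,"tz":22},{"tx":25,"ty":28,"tz":22},{"tx":25,"ty":28,"tz":22},{"tx":25,"ty":28,"tz":22},{"tx":25,"ty":28,"tz":22},{"ty":44},{"ty":44},{"ty":44},{"ty":44},{"ty":44},{"ty":44},{"ty":44},{"ty":44}]'

```text
validation failed for argument at $.se...
```

Call:
arm_command --series '[{"tx":-3,"ty":34,"tz":-27,"claw":50},{"tx":-3,"ty":34,"tz":-27},{"tx":-3,"ty":34,"tz":-27},{"tx":-2,"ty":34,"tz":-27},{"ty":34,"tz":-27},{"ty":34,"tz":-27},{"ty":34,"tz":-27},{},{}]'

```text
validation failed for argument at $.se...
```

```bash
python3 - <<'E'
from h import *
np.set_printoptions(precision=1,suppress=True)
p,R,yw=tool(); print(p,yw)
ci=bot.camera_info("wrist"); im,d=bot.read_camera("wrist"); np.savez("pics/w1.npz",im=im,d=d); cv2.imwrite("pics/w1.png",im)
P=cloud("wrist",d,ci)
for n,z in(("holder_grip",20),("holder",0),("pan",3)):
    for r in bot.place_of("wrist",n)[:2]:
        u,v=r["location"][0]*512,r["location"][1]*384
        print(n,r["score"],u,v,P[int(v),int(u)],at_z("wrist",u,v,z,ci))
E
```

```text
[ 248.4 -573.5  245.3] -66.57724338898048
```

View pics/w1.png

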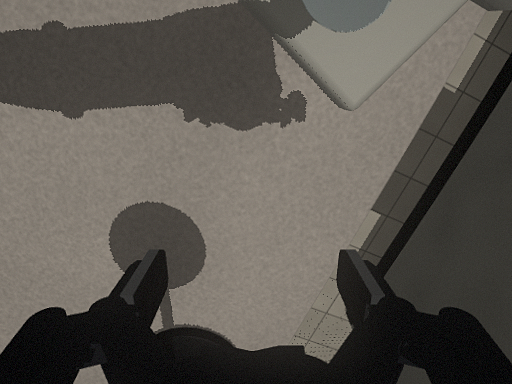

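The calls were refused, so the arm hasn't moved; that picture is only the start view with bare bench between the fingers. I'll give every row all its fields.

Call:
arm_command --series '[{"tx":25,"ty":28,"tz":22,"yaw":0,"claw":85}]'

```text
clock: 1.65
position: [268.0, -547.8, 264.2]
tcp_rot: [-0.139, -0.691, -0.142, 0.695]
force: [0.3, -1.1, 0.4]
gripper_width: 84.9
```

Call:
arm_command --series '[{"tx":25,"ty":28,"tz":22,"yaw":0,"claw":85},{"tx":25,"ty":28,"tz":22,"yaw":0,"claw":85},{"tx":25,"ty":28,"tz":22,"yaw":0,"claw":85},{"tx":25,"ty":28,"tz":22,"yaw":0,"claw":85},{"tx":25,"ty":28,"tz":22,"yaw":0,"claw":85},{"tx":25,"ty":28,"tz":22,"yaw":0,"claw":85},{"tx":25,"ty":28,"tz":22,"yaw":0,"claw":85},{"tx":0,"ty":44,"tz":0,"yaw":0,"claw":85},{"tx":0,"ty":44,"tz":0,"yaw":0,"claw":85},{"tx":0,"ty":44,"tz":0,"yaw":0,"claw":85},{"tx":0,"ty":44,"tz":0,"yaw":0,"claw":85},{"tx":0,"ty":44,"tz":0,"yaw":0,"claw":85},{"tx":0,"ty":44,"tz":0,"yaw":0,"claw":85},{"tx":0,"ty":44,"tz":0,"yaw":0,"claw":85},{"tx":0,"ty":44,"tz":0,"yaw":0,"claw":85}]'

```text
clock: 3.15
position: [448.0, 4.2, 421.6]
tcp_rot: [0.144, 0.693, 0.143, -0.692]
force: [-0.1, 0.0, -0.4]
gripper_width: 85.3
```

Call:
arm_command --series '[{"tx":-3,"ty":34,"tz":-27,"yaw":0,"claw":50},{"tx":-3,"ty":34,"tz":-27,"yaw":0,"claw":50},{"tx":-3,"ty":34,"tz":-27,"yaw":0,"claw":50},{"tx":-3,"ty":34,"tz":-27,"yaw":0,"claw":50},{"tx":0,"ty":34,"tz":-27,"yaw":0,"claw":50},{"tx":0,"ty":34,"tz":-27,"yaw":0,"claw":50},{"tx":0,"ty":34,"tz":-27,"yaw":0,"claw":50},{"tx":0,"ty":0,"tz":0,"yaw":0,"claw":50},{"tx":0,"ty":0,"tz":0,"yaw":0,"claw":50}]'

```text
clock: 4.05
position: [435.9, 241.0, 231.8]
tcp_rot: [-0.144, -0.692, -0.144, 0.693]
force: [0.6, -0.9, -0.2]
gripper_width: 50.0
```

```bash
python3 - <<'E'
from h import *
np.set_printoptions(precision=1,suppress=True)
p,R,yw=tool(); print(p,yw)
ci=bot.camera_info("wrist"); im,d=bot.read_camera("wrist"); np.savez("pics/w2.npz",im=im,d=d); cv2.imwrite("pics/w2.png",im)
P=cloud("wrist",d,ci)
for n,z in(("holder_grip",20),("holder",0),("pan",3)):
    for r in bot.place_of("wrist",n)[:2]:
        u,v=r["location"][0]*512,r["location"][1]*384
        print(n,r["score"],u,v,P[min(int(v),383),min(511,int(u))],at_z("wrist",u,v,z,ci))
E
```

```text
[435.9 241.  231.8] -66.44890182523017
holder_grip 0.88 246.784 153.60000000000002 [447.  253.   28.9] [445.  251.3  20. ]
holder_grip 0.78 162.6112 226.4832 [318.8 312.5  20.9] [318.  311.6  20. ]
holder 0.75 131.1232 300.7872 [424.3 286.3 266.7] [172.7 319.6   0. ]
pan 0.86 244.992 88.58879999999999 [509.6 282.7   4.9] [509.5 281.5   3. ]
```

View pics/w2.png

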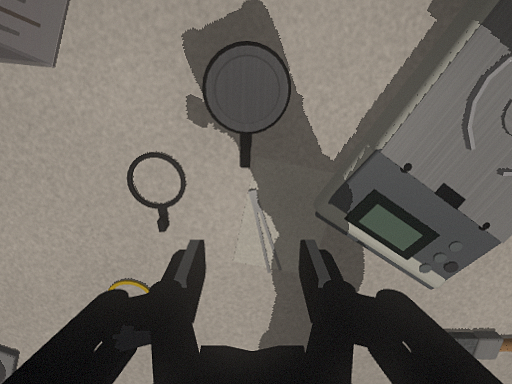

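The large holder with its pan is at (247,88), its grip at (246,153) directly ahead between the jaws; the small one is at (157,180). I'll refine with the ring outline and fin pixels.

```bash
python3 - <<'E'
from h import *
np.set_printoptions(precision=1,suppress=True)
f=np.load("pics/w2.npz"); im,d=f["im"],f["d"]; ci=bot.camera_info("wrist"); P=cloud("wrist",d,ci)
g=cv2.cvtColor(im,6); m=np.zeros_like(g); m[30:175,190:305]=(g[30:175,190:305]<34); 
n,l,s,c=cv2.connectedComponentsWithStats(m); i=1+np.argmax(s[1:,4]); m=(l==i).astype(np.uint8); print(s[i])
ys,xs=np.where(m[:130]); h=cv2.convexHull(np.c_[xs,ys]).reshape(-1,2); h=h[h[:,1]<124]; W=np.array([at_z("wrist",u,v,9,ci)[:2] for u,v in h.astype(float)])
A=np.c_[2*W,np.ones(len(W))]; q=np.linalg.lstsq(A,(W**2).sum(1),rcond=None)[0]; cc=q[:2]; print("centre",cc,"r",np.sqrt(q[2]+cc@cc))
ys,xs=np.where(m); z=P[ys,xs,2]
k=(ys>136); print("fin px",np.c_[np.unique(ys[k]),[xs[ys==v].min() for v in np.unique(ys[k])],[xs[ys==v].max() for v in np.unique(ys[k])],[np.median(z[ys==v]) for v in np.unique(ys[k])]].astype(int).tolist())
k=z>22; fc=np.array([xs[k].mean(),ys[k].mean()]); G=at_z("wrist",*fc,29,ci)[:2]; print(fc,k.sum(),"fin top",G,"dist",np.linalg.norm(cc-G),"heading",np.degrees(np.arctan2(*(cc-G)[::-1])))
E
```

```text
[204  41  86  41 287]
centre [512.4 278.6] r 48.35109272296247
fin px []
[nan nan] 0 fin top [nan nan] dist nan heading nan<stdin>:10: RuntimeWarning: Mean of empty slice.
  ret = ret.dtype.type(ret / rcount)
```

```bash
python3 - <<'E'
from h import *
np.set_printoptions(precision=1,suppress=True)
f=np.load("pics/w2.npz"); im,d=f["im"],f["d"]; ci=bot.camera_info("wrist"); P=cloud("wrist",d,ci)
g=cv2.cvtColor(im,6)
m=np.zeros(g.shape,bool); m[125:172,230:262]=1; k=m&(P[...,2]>20); ys,xs=np.where(k)
G=np.array([at_z("wrist",u,v,29,ci)[:2] for u,v in zip(xs,ys)]); print("fin",k.sum(),xs.mean(),ys.mean(),np.median(P[k],0),G.mean(0),cv2.minAreaRect(G.astype(np.float32)))
# radial dark ring: darkest radius per direction
W=[]
for a in np.radians(np.arange(0,360,4)):
    r=np.arange(36,52,.5); v=cv2.remap(g,(247+r*np.sin(a)).astype(np.float32)[None],(88-r*np.cos(a)).astype(np.float32)[None],1)[0]
    if abs(np.degrees(a)-180)<20: continue
    j=np.argmin(v); W.append(at_z("wrist",247+r[j]*np.sin(a),88-r[j]*np.cos(a),9,ci)[:2])
W=np.array(W)
for _ in range(5):
    A=np.c_[2*W,np.ones(len(W))]; q=np.linalg.lstsq(A,(W**2).sum(1),rcond=None)[0]; cc=q[:2]; R=np.sqrt(q[2]+cc@cc); e=abs(np.linalg.norm(W-cc,axis=1)-R); W=W[e<max(1.5,2*np.median(e))]
print("centre",cc,R,len(W)); G=G.mean(0); print(np.linalg.norm(cc-G),np.degrees(np.arctan2(*(cc-G)[::-1])))
# draught ring / support in wrist view
for r in bot.place_of("wrist","pan_support")[:2]:
    print(r["score"],r["location"],at_z("wrist",r["location"][0]*512,r["location"][1]*384,70,ci))
E
```

```text
fin 206 244.25728155339806 157.05339805825244 [443.9 251.2  30.4] [443.6 251.4] ((452.74090576171875, 260.8653564453125), (47.19024658203125, 20.934097290039062), 23.09977912902832)
centre [511.6 277.9] 48.058407675678765 81
72.95570715191847 21.290106345168684
```

Call:
arm_command --series '[{"tx":4,"ty":5,"tz":-22,"yaw":-1,"claw":42},{"tx":3.5,"ty":5.4,"tz":-22,"yaw":-1,"claw":42},{"tx":0,"ty":0,"tz":-22,"yaw":0,"claw":42},{"tx":0,"ty":0,"tz":-22,"yaw":0,"claw":42},{"tx":0,"ty":0,"tz":-22,"yaw":0,"claw":42},{"tx":0,"ty":0,"tz":-22,"yaw":0,"claw":42},{"tx":0,"ty":0,"tz":-22,"yaw":0,"claw":42},{"tx":0,"ty":0,"tz":-22,"yaw":0,"claw":42},{"tx":0,"ty":0,"tz":0,"yaw":0,"claw":42},{"tx":0,"ty":0,"tz":0,"yaw":0,"claw":42}]'

```text
clock: 5.3
position: [444.3, 250.6, 56.9]
tcp_rot: [0.131, 0.695, 0.131, -0.695]
force: [-0.5, 0.1, -0.2]
gripper_width: 41.9
```

```bash
python3 - <<'E'
from h import *
np.set_printoptions(precision=1,suppress=True)
p,R,yw=tool(); print(p,yw)
ci=bot.camera_info("wrist"); im,d=bot.read_camera("wrist"); np.savez("pics/w3.npz",im=im,d=d); cv2.imwrite("pics/w3.png",im)
G=np.array([443.6,251.4,29]); print("fin exp px",proj("wrist",G,ci),"tcp",proj("wrist",p,ci))
for r in bot.place_of("wrist","holder_grip")[:2]:
    print(r["score"],at_z("wrist",r["location"][0]*512,r["location"][1]*384,20,ci))
E
```

```text
[444.3 250.6  56.9] -68.6286513509244
fin exp px (np.float64(250.3826719760164), np.float64(240.05452390893137)) tcp (np.float64(252.2618300278849), np.float64(266.1173833691621))
0.9 [323.1 314.7  20. ]
0.61 [441.9 252.3  20. ]
```

View pics/w3.png

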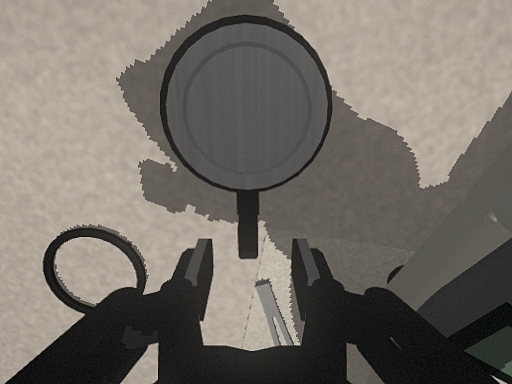

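The fin (238–258, up to row 258) is centred between the jaws within 1 mm, and the tweezers (265,290) are clear of the pads' path. Going down and gripping.

Call:
arm_command --series '[{"tx":0,"ty":0.5,"tz":-15,"yaw":0,"claw":42},{"tx":0,"ty":0,"tz":-15,"yaw":0,"claw":42},{"tx":0,"ty":0,"tz":-8,"yaw":0,"claw":42},{"tx":0,"ty":0,"tz":0,"yaw":0,"claw":5},{"tx":0,"ty":0,"tz":0,"yaw":0,"claw":5},{"tx":0,"ty":0,"tz":0,"yaw":0,"claw":5},{"tx":0,"ty":0,"tz":0,"yaw":0,"claw":5},{"tx":0,"ty":0,"tz":0,"yaw":0,"claw":5}]' --newtons 60

```text
clock: 6.2
position: [444.3, 251.7, 19.1]
tcp_rot: [0.131, 0.695, 0.132, -0.694]
force: [-0.5, -0.3, 6.9]
gripper_width: 11.0
```

Call:
arm_command --series '[{"tx":0,"ty":0,"tz":4,"yaw":0,"claw":5},{"tx":0,"ty":0,"tz":8,"yaw":0,"claw":5},{"tx":0,"ty":0,"tz":16,"yaw":0,"claw":5},{"tx":0,"ty":0,"tz":20,"yaw":0,"claw":5},{"tx":0,"ty":0,"tz":20,"yaw":0,"claw":5},{"tx":0,"ty":0,"tz":20,"yaw":0,"claw":5},{"tx":0,"ty":0,"tz":16,"yaw":0,"claw":5},{"tx":0,"ty":0,"tz":8,"yaw":0,"claw":5},{"tx":0,"ty":0,"tz":0,"yaw":0,"claw":5}]'

```text
clock: 7.1
position: [444.3, 251.6, 131.4]
tcp_rot: [0.131, 0.695, 0.131, -0.694]
force: [0.0, -0.6, -1.4]
gripper_width: 10.9
```

Call:
arm_command --series '[{"tx":2,"ty":-8,"tz":0,"yaw":-1,"claw":5},{"tx":4,"ty":-16,"tz":0,"yaw":-2.2,"claw":5},{"tx":5,"ty":-20,"tz":0,"yaw":-3,"claw":5},{"tx":5,"ty":-20,"tz":0,"yaw":-3,"claw":5},{"tx":5,"ty":-20,"tz":0,"yaw":-3,"claw":5},{"tx":5,"ty":-20,"tz":0,"yaw":-3,"claw":5},{"tx":5,"ty":-20,"tz":0,"yaw":-3,"claw":5},{"tx":5,"ty":-20,"tz":0,"yaw":-3,"claw":5},{"tx":5,"ty":-20,"tz":0,"yaw":-3,"claw":5},{"tx":5,"ty":-20,"tz":0,"yaw":-3,"claw":5},{"tx":4,"ty":-18,"tz":0,"yaw":-2,"claw":5},{"tx":2,"ty":-12,"tz":0,"yaw":-1.2,"claw":5},{"tx":0,"ty":0,"tz":0,"yaw":0,"claw":5},{"tx":0,"ty":0,"tz":0,"yaw":0,"claw":5}]'

```text
clock: 8.5
position: [495.7, 37.7, 130.2]
tcp_rot: [0.055, -0.705, 0.055, 0.705]
force: [-0.7, 1.1, -1.0]
gripper_width: 10.7
```

```bash
python3 - <<'E'
from h import *
np.set_printoptions(precision=1,suppress=True)
p,R,yw=tool(); print(p,yw)
ci=bot.camera_info("wrist"); im,d=bot.read_camera("wrist"); np.savez("pics/w4.npz",im=im,d=d,R=ci["R"],t=ci["t"]); cv2.imwrite("pics/w4.png",im)
for n,z in(("pan_support",70),("holder_grip",p[2]+5),("pan",p[2]-10)):
  for r in bot.place_of("wrist",n)[:2]:
    u,v=r["location"][0]*512,r["location"][1]*384; print(n,r["score"],u,v,at_z("wrist",u,v,z,ci))
im,d=bot.read_camera("top"); cv2.imwrite("pics/top1.png",im); np.savez("pics/top1.npz",im=im,d=d)
for r in bot.place_of("top","pan_support")[:2]:
    u,v=r["location"][0]*512,r["location"][1]*384; print(r["score"],u,v,at_z("top",u,v,70))
E
```

```text
[495.7  37.7 130.2] -98.9603440360842
holder_grip 0.65 34.5088 374.7072 [445.9 171.8 135.2]
holder_grip 0.57 253.696 270.18240000000003 [496.5  36.9 135.2]
pan 0.81 248.9856 117.50399999999999 [566.   28.1 120.2]
```

View pics/w4.png

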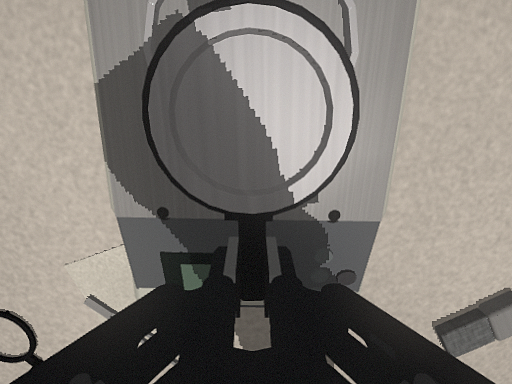

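Picture: holder and pan held level over the front of the deck, ring centre (250,108), bumper domes at (163,213) and (334,216). I'll use the domes and the deck edges to refine the analyser pose.

```bash
python3 - <<'E'
from h import *
np.set_printoptions(precision=2,suppress=True)
f=np.load("pics/w4.npz"); im=f["im"]; g=cv2.cvtColor(im,6).astype(float); ci=bot.camera_info("wrist")
def dark(u,v,w=8):
    s=g[v-w:v+w+1,u-w:u+w+1]; k=(s<s.min()+18); yy,xx=np.where(k); return u-w+xx.mean(),v-w+yy.mean(),k.sum()
B=[]
for u,v in((163,213),(334,216)):
    a=dark(u,v); W=at_z("wrist",a[0],a[1],66,ci); B.append(W); print(a,W)
d=B[0]-B[1]; ya=np.degrees(np.arctan2(-d[0],d[1])); mid=(B[0]+B[1])[:2]/2; c,s=np.cos(np.radians(ya)),np.sin(np.radians(ya))
print("sep",np.linalg.norm(d),"yaw",ya,"mid",mid,"support",mid+102*np.array([c,s]), "with -9.75:",mid+102*np.array([np.cos(.1702),-np.sin(.1702)]))
# deck side edges: strongest gradient per row
for nm,u0,u1 in(("L",88,117),("R",413,384)):
    pts=[]
    for v in range(20,210,4):
        uc=u0+(u1-u0)*v/217; r=np.arange(int(uc)-7,int(uc)+8); gr=abs(np.diff(cv2.GaussianBlur(g,(1,5),0)[v,r])); pts.append(at_z("wrist",r[gr.argmax()]+.5,v,65,ci)[:2])
    vx,vy,x0,y0=cv2.fitLine(np.array(pts,np.float32),cv2.DIST_HUBER,0,.01,.01).ravel(); print(nm,np.degrees(np.arctan(vy/vx)),"y at x=527:",y0+(527-x0)*vy/vx)
# ring centre held (outer radius 50): radial darkest
W=[]
p,R,yw=tool(); z=p[2]-18+9-1
for a in np.radians(np.arange(-60,240,4)):
    r=np.arange(90,120,.5); uu=250+r*np.cos(a); vv=108-r*np.sin(a)
    if vv.min()<1: continue
    v=cv2.remap(g.astype(np.float32),uu.astype(np.float32)[None],vv.astype(np.float32)[None],1)[0]; j=v.argmin(); W.append(at_z("wrist",uu[j],vv[j],z,ci)[:2])
W=np.array(W)
for _ in range(5):
    A=np.c_[2*W,np.ones(len(W))]; q=np.linalg.lstsq(A,(W**2).sum(1),rcond=None)[0]; cc=q[:2]; Rr=np.sqrt(q[2]+cc@cc); e=abs(np.linalg.norm(W-cc,axis=1)-Rr); W=W[e<max(1,2*np.median(e))]
print("held centre",cc,Rr,len(W),"off tcp",cc-p[:2],"len",np.linalg.norm(cc-p[:2]),"heading",np.degrees(np.arctan2(*(cc-p[:2])[::-1])),"tool",yw+90,p)
E
```

```text
(np.float64(162.44954128440367), np.float64(213.0275229357798), np.int64(109)) [506.73  99.88  66.  ]
(np.float64(334.17241379310343), np.float64(215.86206896551724), np.int64(29)) [485.95 -18.48  66.  ]
sep 120.17164675806698 yaw -9.958652645483351 mid [496.34  40.7 ] support [596.81  23.06] with -9.75: [596.87  23.42]
L -10.914771 y at x=527: 133.63696
R -10.061074 y at x=527: -60.378674
held centre [566.09  27.3 ] 47.85980646988255 38 off tcp [ 70.28 -10.85] len 71.11275998691696 heading -8.778646386340803 tool -8.893970527747783 [495.81  38.16 130.33]
```

Call:
arm_command --series '[{"tx":7,"ty":-0.7,"tz":0,"yaw":-0.5,"claw":5},{"tx":9,"ty":-0.7,"tz":-4,"yaw":-0.5,"claw":5},{"tx":9,"ty":-0.7,"tz":-8,"yaw":0,"claw":5},{"tx":5.7,"ty":-0.6,"tz":-10,"yaw":0,"claw":5},{"tx":0,"ty":0,"tz":-8,"yaw":0,"claw":5},{"tx":0,"ty":0,"tz":-4,"yaw":0,"claw":5},{"tx":0,"ty":0,"tz":0,"yaw":0,"claw":5},{"tx":0,"ty":0,"tz":0,"yaw":0,"claw":5}]'

```text
clock: 9.6
position: [526.3, 34.8, 96.2]
tcp_rot: [0.061, -0.704, 0.061, 0.705]
force: [0.4, 0.1, -1.4]
gripper_width: 10.9
```

```bash
python3 - <<'E'
from h import *
np.set_printoptions(precision=1,suppress=True)
p,R,yw=tool(); print(p,yw)
ci=bot.camera_info("wrist"); im,d=bot.read_camera("wrist"); np.savez("pics/w5.npz",im=im,d=d)
# overlay expected draught ring (inner 56, top z 74) about estimated support
S=np.array([596.9,23.2]); 
for rr,z in((56,74),(60,74)):
    for a in np.radians(np.arange(25,336,3)):
        t=a+np.pi+np.radians(-9.9); u,v=proj("wrist",np.array([S[0]+rr*np.cos(t),S[1]+rr*np.sin(t),z]),ci)
        if 0<=u<512 and 0<=v<384: cv2.circle(im,(int(round(u)),int(round(v))),0,(0,0,255),-1)
cv2.imwrite("pics/w5.png",cv2.resize(im[:300,90:420],None,fx=2,fy=2,interpolation=2))
E
```

```text
[526.3  34.8  96.2] -99.9662338406468
```

View pics/w5.png

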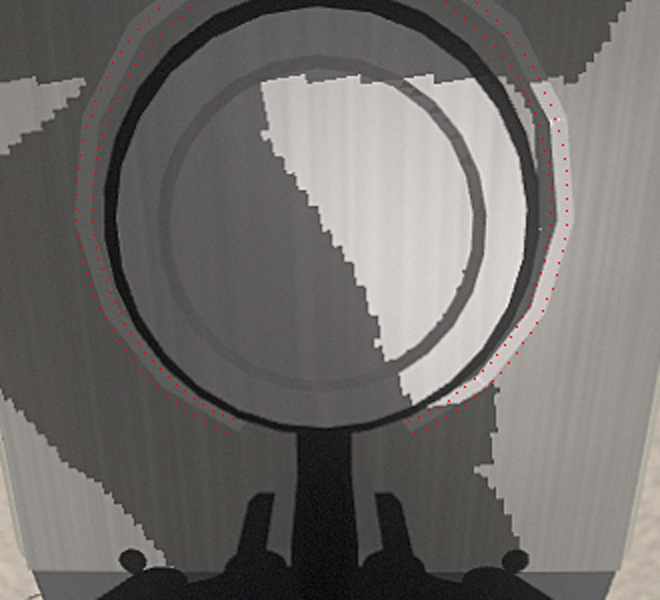

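The draught ring overlay (red) lies on the real wall, so the support estimate is right to about 1 mm; the holder is laterally centred, arm in the gap. One numeric check of the held centre along x.

```bash
python3 - <<'E'
from h import *
np.set_printoptions(precision=1,suppress=True)
p,R,yw=tool(); ci=bot.camera_info("wrist"); g=cv2.cvtColor(np.load("pics/w5.npz")["im"],6).astype(np.float32); W=[]
for a in np.radians(np.arange(-60,241,4)):
    r=np.arange(98,116,.5); uu=251+r*np.cos(a); vv=107-r*np.sin(a)
    if vv.min()<1: continue
    v=cv2.remap(g,uu.astype(np.float32)[None],vv.astype(np.float32)[None],1)[0]; k=v<v.min()+12; W.append([np.mean(uu[k]),np.mean(vv[k])])
for z in (86,83):
    w=np.array([at_z("wrist",*q,z,ci)[:2] for q in W])
    for _ in range(5):
        q=np.linalg.lstsq(np.c_[2*w,np.ones(len(w))],(w**2).sum(1),rcond=None)[0]; c=q[:2]; Rr=np.sqrt(q[2]+c@c); e=abs(np.linalg.norm(w-c,axis=1)-Rr); w=w[e<max(1,2*np.median(e))]
    print(z,c,Rr,len(w),np.linalg.norm(c-p[:2]))
E
```

```text
86 [596.4  23.3] 47.83813708900788 63 70.77377765519273
83 [596.1  23.4] 48.869623587310706 63 70.5133171973981
```

Call:
arm_command --series '[{"tx":0.3,"ty":0,"tz":-4,"yaw":0,"claw":5},{"tx":0,"ty":0,"tz":-4,"yaw":0,"claw":5},{"tx":0,"ty":0,"tz":-2,"yaw":0,"claw":5},{"tx":0,"ty":0,"tz":-1,"yaw":0,"claw":5},{"tx":0,"ty":0,"tz":0,"yaw":0,"claw":5},{"tx":0,"ty":0,"tz":0,"yaw":0,"claw":5}]'

```text
clock: 10.25
position: [527.0, 34.7, 85.3]
tcp_rot: [-0.062, 0.704, -0.061, -0.704]
force: [-0.2, 0.4, -0.2]
gripper_width: 10.9
```

Call:
arm_command --series '[{"tx":0,"ty":0,"tz":-0.8,"yaw":0,"claw":5},{"tx":0,"ty":0,"tz":0,"yaw":0,"claw":5},{"tx":0,"ty":0,"tz":0,"yaw":0,"claw":5}]'

```text
clock: 10.55
position: [527.0, 34.7, 84.5]
tcp_rot: [-0.062, 0.704, -0.061, -0.704]
force: [-1.0, 0.8, -0.3]
gripper_width: 10.9
```

Call:
arm_command --series '[{"tx":0,"ty":0,"tz":-0.8,"yaw":0,"claw":5},{"tx":0,"ty":0,"tz":0,"yaw":0,"claw":5},{"tx":0,"ty":0,"tz":0,"yaw":0,"claw":5}]'

```text
clock: 10.85
position: [527.0, 34.7, 84.1]
tcp_rot: [-0.061, 0.705, -0.062, -0.704]
force: [-2.3, -0.4, 6.0]
gripper_width: 11.1
```

Deck contact felt at the same relative height as at the grasp. Releasing.

Call:
arm_command --series '[{"tx":0,"ty":0,"tz":0,"yaw":0,"claw":14},{"tx":0,"ty":0,"tz":0,"yaw":0,"claw":20},{"tx":0,"ty":0,"tz":0,"yaw":0,"claw":30},{"tx":0,"ty":0,"tz":0,"yaw":0,"claw":36},{"tx":0,"ty":0,"tz":0,"yaw":0,"claw":36},{"tx":0,"ty":0,"tz":6,"yaw":0,"claw":36},{"tx":0,"ty":0,"tz":12,"yaw":0,"claw":36},{"tx":0,"ty":0,"tz":20,"yaw":0,"claw":36},{"tx":0,"ty":0,"tz":25,"yaw":0,"claw":36},{"tx":-5,"ty":0,"tz":25,"yaw":0,"claw":36},{"tx":-10,"ty":0,"tz":25,"yaw":0,"claw":36},{"tx":0,"ty":0,"tz":0,"yaw":0,"claw":36},{"tx":0,"ty":0,"tz":0,"yaw":0,"claw":36}]'

```text
clock: 12.15
position: [512.2, 34.6, 197.8]
tcp_rot: [-0.062, 0.705, -0.062, -0.704]
force: [-0.4, 0.2, -0.7]
gripper_width: 36.0
```

```bash
python3 - <<'E'
from h import *
np.set_printoptions(precision=1,suppress=True)
p,R,yw=tool(); print(p,yw)
ci=bot.camera_info("wrist"); im,d=bot.read_camera("wrist"); np.savez("pics/w6.npz",im=im,d=d); P=cloud("wrist",d,ci)
S=np.array([596.9,23.2,0])
k=np.linalg.norm(P[...,:2]-S[:2],axis=2); q=P[(k<34)]
A=np.c_[q[:,:2]-S[:2],np.ones(len(q))]; c=np.linalg.lstsq(A,q[:,2],rcond=None)[0]; print("pan floor z,tilt",c[2],np.hypot(*c[:2]),len(q))
q=P[(k>65)&(k<85)&(P[...,2]>50)]; print("deck z",np.percentile(q[:,2],[20,50,80]))
for r in bot.place_of("wrist","pan")[:2]:
    u,v=r["location"][0]*512,r["location"][1]*384; print("pan",r["score"],u,v,at_z("wrist",u,v,70,ci))
for r in bot.place_of("wrist","holder_grip")[:2]:
    u,v=r["location"][0]*512,r["location"][1]*384; print("grip",r["score"],u,v,at_z("wrist",u,v,85,ci))
cv2.imwrite("pics/w6.png",im)
im,d=bot.read_camera("top"); P=cloud("top",d); np.savez("pics/top2.npz",im=im,d=d); x,y,z=P[...,0],P[...,1],P[...,2]
hb=(z>285)&(x>560)&(x<680)&(abs(y-20)<90); q=P[hb]; print("bar cloud",len(q),q.min(0) if len(q) else 0,q.max(0) if len(q) else 0)
E
```

```text
[512.2  34.6 197.8] -99.98732287107558
pan floor z,tilt 246.6995000466122 2.4925413149928084 24288
deck z [ 66.  235.3 264.7]
grip 0.83 247.3984 177.1008 [526.2  36.1  85. ]
grip 0.8 73.984 345.216 [377.1 249.2  85. ]
bar cloud 6 [560.3   9.2 553.3] [564.4  24.7 573.1]
```

View pics/w6.png

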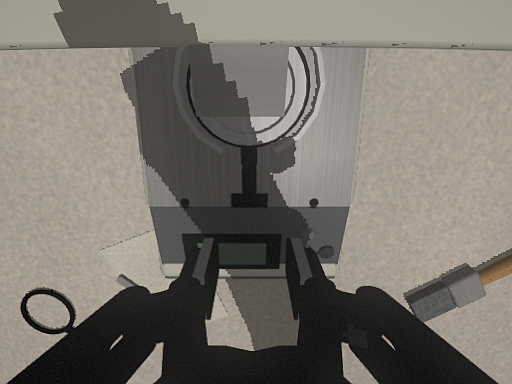

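Holder ring lies inside the draught ring (pan centre about (248,95), half under the hood edge), grip in the gap at (248,160). Checking flatness numerically from pixels below the hood edge and measuring the bar from the picture taken before the arm covered it.

```bash
python3 - <<'E'
from h import *
np.set_printoptions(precision=2,suppress=True)
ci=bot.camera_info("wrist"); f=np.load("pics/w6.npz"); P=cloud("wrist",f["d"],ci); a=np.radians(-9.9); u=np.array([np.cos(a),np.sin(a)]); w=np.array([-u[1],u[0]]); S=np.array([596.9,23.2])
D=P[...,:2]-S; X=D@u; Y=D@w; Z=P[...,2]; r=np.hypot(X,Y); low=Z<100; g=cv2.cvtColor(f["im"],6)
q=low&(r<33); A=np.c_[X[q],Y[q],np.ones(q.sum())]; print("pan floor (exp ~71)",np.linalg.lstsq(A,Z[q],rcond=None)[0],q.sum(),X[q].min(),X[q].max())
q=low&(r>39)&(r<44); print("flange z",np.median(Z[q]),"ring z",np.median(Z[low&(r>47.5)&(r<49)]),"deck",np.median(Z[low&(r>65)&(X<0)&(abs(Y)>25)]))
q=low&(Z>84)&(X<-55)&(X>-95)&(abs(Y)<20); print("fin",q.sum(),X[q].min(),X[q].max(),Y[q].mean(),np.percentile(Z[q],90) if q.any() else 0)
# hood bar from first top picture
P=cloud("top",np.load("pics/top0.npz")["d"]); D=P[...,:2]-S; X=D@u; Y=D@w; Z=P[...,2]
q=(Z>285)&(abs(Y)<90)&(X>-40)&(X<80)
for z in range(285,340,6):
    k=q&(Z>=z)&(Z<z+6)&(abs(Y)<45)
    if k.any(): print(z,k.sum(),X[k].mean(),X[k].min(),X[k].max())
k=q&(Z>318)&(abs(Y)<45); print("bar top pts: X",X[k].mean(),X[k].min(),X[k].max(),"Zmax",np.percentile(Z[k],90),"Y",Y[q].min(),Y[q].max())
for th in np.arange(1.18,1.39,.04):
    print(round(th,2),"bar X,Z",90-247*np.cos(th+.0527),85+247*np.sin(th+.0527))
E
```

```text
pan floor (exp ~71) [-0.01 -0.   69.19] 433 -32.98713012182007 9.363682806273872
flange z 76.20840073559854 ring z 71.82407973328858 deck -1.2907249938935659
fin 390 -85.01528922615954 -63.71091360556245 -0.4640844194234313 92.84538502448264
315 1 12.246443041085465 12.246443041085465 12.246443041085465
321 108 12.981856618743336 6.924672146566069 21.751039951673732
327 93 14.727566658276531 8.283204668009011 18.870828963209597
bar top pts: X 13.78193394596576 6.924672146566069 21.751039951673732 Zmax 329.21535147138434 Y -61.56898322482689 59.496091628808415
1.18 bar X,Z 8.072127337629723 318.01678841023113
1.22 bar X,Z 17.455847120085565 321.10664091239704
1.26 bar X,Z 26.95562207188869 323.8187731558335
1.3 bar X,Z 36.55625457962679 326.1488463075085
1.34 bar X,Z 46.24238567931318 328.09313274743494
1.38 bar X,Z 55.998519627452794 329.64852203206806
```

```bash
python3 - <<'E'
from h import *
np.set_printoptions(precision=2,suppress=True)
p,R,yw=tool(); ci=bot.camera_info("wrist"); c=-np.array(ci["R"]).T@np.array(ci["t"]); print(c-p, R.T@(c-p), bot.get_obs()["q"])
E
```

```text
[ 81.86 -14.12 128.5 ] [-128.62   -0.26  -82.89] [ 0.2   0.4  -0.45  1.86  0.22  0.92 -2.09]
```

Call:
arm_command --series '[{"tx":-20,"ty":0,"tz":20,"yaw":0,"claw":45},{"tx":-20,"ty":0,"tz":30,"yaw":0,"claw":45},{"tx":0,"ty":0,"tz":40,"yaw":0,"claw":45},{"tx":0,"ty":0,"tz":40,"yaw":0,"claw":45},{"tx":0,"ty":0,"tz":40,"yaw":0,"claw":45},{"tx":0,"ty":0,"tz":40,"yaw":0,"claw":45},{"tx":0,"ty":0,"tz":0,"yaw":8.5,"claw":45},{"tx":0,"ty":0,"tz":0,"yaw":8.5,"claw":45},{"tx":0,"ty":0,"tz":0,"yaw":8.5,"claw":45},{"tx":0,"ty":0,"tz":0,"yaw":8.5,"claw":45},{"tx":0,"ty":0,"tz":0,"yaw":8.5,"claw":45},{"tx":0,"ty":0,"tz":0,"yaw":8.5,"claw":45},{"tx":0,"ty":0,"tz":0,"yaw":8.5,"claw":45},{"tx":0,"ty":0,"tz":0,"yaw":8.5,"claw":45},{"tx":0,"ty":0,"tz":0,"yaw":8.5,"claw":45},{"tx":0,"ty":0,"tz":0,"yaw":8.5,"claw":45},{"tx":0,"ty":0,"tz":0,"yaw":5,"claw":45},{"tx":0,"ty":0,"tz":0,"yaw":0,"claw":45},{"tx":0,"ty":0,"tz":0,"yaw":0,"claw":45}]'

```text
clock: 14.25
position: [472.0, 34.5, 406.2]
tcp_rot: [-0.454, -0.542, -0.454, 0.542]
force: [-0.1, -1.1, -0.2]
gripper_width: 45.2
```

```bash
python3 - <<'E'
from h import *
np.set_printoptions(precision=1,suppress=True)
p,R,yw=tool(); print(p,yw)
im,d=bot.read_camera("top"); np.savez("pics/top3.npz",im=im,d=d)
P=cloud("top",d); a=np.radians(-9.9); u=np.array([np.cos(a),np.sin(a)]); w=np.array([-u[1],u[0]]); S=np.array([596.9,23.2])
D=P[...,:2]-S; X=D@u; Y=D@w; Z=P[...,2]; q=(Z>312)&(Z<345)&(abs(Y)<70)&(X>-30)&(X<60)
print(q.sum(), X[q].mean() if q.any() else 0, np.percentile(Z[q],[50,90]) if q.any() else 0, [Y[q].min(),Y[q].max()] if q.any() else 0)
im,d=bot.read_camera("scene")
for r in bot.trace("scene","hood_bar")[:2]:
    P=cloud("scene",d); g=r["region"]; D=P[...,:2]-S; q=g&(P[...,2]>300)
    print("scene",r["score"],g.sum(),np.median((D@u)[q]),np.median((D@w)[q]),np.percentile(P[q][:,2],[50,90]))
E
```

```text
[472.   34.5 406.2] -10.143717663657283
0 0 0 0
scene 0.91 2886 12.029578423221286 9.28936390471958 [324.4 328.6]
scene 0.63 457 -741.3180306165001 308.938323440419 [828.3 828.3]
```

Call:
arm_command --series '[{"tx":15,"ty":-1.6,"tz":0,"yaw":0.2,"claw":45},{"tx":30,"ty":-3,"tz":0,"yaw":0,"claw":45},{"tx":30,"ty":-3,"tz":0,"yaw":0,"claw":45},{"tx":30,"ty":-3,"tz":0,"yaw":0,"claw":45},{"tx":22,"ty":-2,"tz":0,"yaw":0,"claw":45},{"tx":11,"ty":-1,"tz":0,"yaw":0,"claw":45},{"tx":0,"ty":0,"tz":-20,"yaw":0,"claw":45},{"tx":0,"ty":0,"tz":-20,"yaw":0,"claw":45},{"tx":0,"ty":0,"tz":-10,"yaw":0,"claw":45},{"tx":0,"ty":0,"tz":0,"yaw":0,"claw":45},{"tx":0,"ty":0,"tz":0,"yaw":0,"claw":45}]'

```text
clock: 15.5
position: [610.1, 21.2, 357.4]
tcp_rot: [0.456, 0.541, 0.455, -0.541]
force: [0.4, 0.3, 0.1]
gripper_width: 45.1
```

```bash
python3 - <<'E'
from h import *
np.set_printoptions(precision=1,suppress=True)
p,R,yw=tool(); print(p,yw)
ci=bot.camera_info("wrist"); im,d=bot.read_camera("wrist"); cv2.imwrite("pics/w7.png",im); np.savez("pics/w7.npz",im=im,d=d)
print("bar exp px",[proj("wrist",np.array([610.2+k*.172,20.9+k*.985,320]),ci) for k in(-50,0,50)])
E
```

```text
[610.1  21.2 357.4] -9.799069397211433
bar exp px [(np.float64(252.0065777332016), np.float64(299.64162824325155)), (np.float64(252.1254074877219), np.float64(232.5083758034396)), (np.float64(252.26650078661314), np.float64(151.98232800133434))]
```

View pics/w7.png

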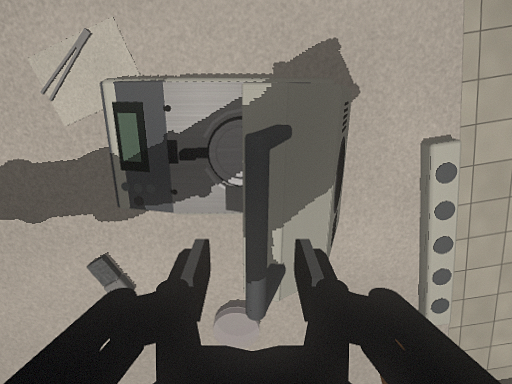

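The bar runs vertically at column 257 between the jaws (centre 252), about 2 mm to +x; the jaws straddle it. Lowering and gripping.

Call:
arm_command --series '[{"tx":2,"ty":-0.3,"tz":-12,"yaw":0,"claw":45},{"tx":0,"ty":0,"tz":-15,"yaw":0,"claw":45},{"tx":0,"ty":0,"tz":-11,"yaw":0,"claw":45},{"tx":0,"ty":0,"tz":-4,"yaw":0,"claw":30},{"tx":0,"ty":0,"tz":0,"yaw":0,"claw":22},{"tx":0,"ty":0,"tz":0,"yaw":0,"claw":8},{"tx":0,"ty":0,"tz":0,"yaw":0,"claw":8},{"tx":0,"ty":0,"tz":0,"yaw":0,"claw":8},{"tx":0,"ty":0,"tz":0,"yaw":0,"claw":8}]' --newtons 50

```text
clock: 16.45
position: [612.1, 20.8, 315.0]
tcp_rot: [0.456, 0.541, 0.455, -0.541]
force: [1.0, -0.6, -1.1]
gripper_width: 12.4
```

```bash
cat > arc.py <<'E'
from h import *
np.set_printoptions(precision=1,suppress=True)
a=np.radians(-9.9); u=np.array([np.cos(a),np.sin(a)]); S=np.array([596.9,23.2])
def st():
    o=bot.get_obs(); p,R,yw=tool(o); X=(p[:2]-S)@u; th=np.arccos(np.clip((90-X)/247,-1,1))-.0527
    print(p,yw,"f",o["force"],"w",o["gripper_width"],"X",X,"th(X)",th,"bar z for th",85+247*np.sin(th+.0527)); return th
E
python3 - <<'E'
from arc import *
st()
E
```

```text
[612.1  20.8 315. ] -9.783530924473684 f [ 1.  -0.6 -1.1] w 12.416872245081244 X 15.385485887515568 th(X) 1.2112192877878754 bar z for th 320.46055780906886
```

```bash
python3 - <<'E'
from arc import *
th=1.2112; seq=[th-.015,th-.045]; 
while seq[-1]>0.09: seq.append(seq[-1]-.05)
seq+= [.045]
acc=np.zeros(3)
f=lambda t:np.array([*(u*(90-247*np.cos(t+.0527))),247*np.sin(t+.0527)])
for i,t in enumerate(seq):
    d=np.round(f(t)-f(th)-acc,1); acc+=d; print(i,round(t,3),*d)
E
```

```text
0 1.196 -3.5 0.6 -1.1
1 1.166 -6.9 1.2 -2.5
2 1.116 -11.3 2.0 -4.5
3 1.066 -11.0 1.9 -5.2
4 1.016 -10.9 1.9 -5.6
5 0.966 -10.5 1.8 -6.2
6 0.916 -10.2 1.8 -6.8
7 0.866 -9.8 1.7 -7.2
8 0.816 -9.5 1.7 -7.7
9 0.766 -9.1 1.6 -8.3
10 0.716 -8.7 1.5 -8.6
11 0.666 -8.2 1.4 -9.1
12 0.616 -7.8 1.4 -9.5
13 0.566 -7.3 1.3 -9.9
14 0.516 -6.8 1.1 -10.2
15 0.466 -6.3 1.1 -10.6
16 0.416 -5.8 1.1 -10.8
17 0.366 -5.2 0.9 -11.2
18 0.316 -4.6 0.8 -11.4
19 0.266 -4.1 0.7 -11.6
20 0.216 -3.6 0.6 -11.8
21 0.166 -2.9 0.5 -12.0
22 0.116 -2.4 0.4 -12.1
23 0.066 -1.7 0.3 -12.3
24 0.045 -0.6 0.1 -5.2
```

Call:
arm_command --series '[{"tx":-3.5,"ty":0.6,"tz":-1.1,"yaw":0,"claw":8},{"tx":-6.9,"ty":1.2,"tz":-2.5,"yaw":0,"claw":8},{"tx":-11.3,"ty":2,"tz":-4.5,"yaw":0,"claw":8},{"tx":-11,"ty":1.9,"tz":-5.2,"yaw":0,"claw":8},{"tx":-10.9,"ty":1.9,"tz":-5.6,"yaw":0,"claw":8},{"tx":-10.5,"ty":1.8,"tz":-6.2,"yaw":0,"claw":8},{"tx":-10.2,"ty":1.8,"tz":-6.8,"yaw":0,"claw":8},{"tx":-9.8,"ty":1.7,"tz":-7.2,"yaw":0,"claw":8},{"tx":0,"ty":0,"tz":0,"yaw":0,"claw":8}]'

```text
clock: 17.35
position: [535.9, 34.2, 274.8]
tcp_rot: [-0.455, -0.54, -0.456, 0.541]
force: [-1.9, 0.5, -3.5]
gripper_width: 12.3
```

```bash
python3 - <<'E'
from arc import *
st()
E
```

```text
[535.9  34.2 274.8] -9.714338597524216 f [-1.9  0.5 -3.5] w 12.338190747709941 X -62.01435303160234 th(X) 0.8551487793146513 bar z for th 279.6808580019704
```

Call:
arm_command --series '[{"tx":-9.5,"ty":1.7,"tz":-7.7,"yaw":0,"claw":8},{"tx":-9.1,"ty":1.6,"tz":-8.3,"yaw":0,"claw":8},{"tx":-8.7,"ty":1.5,"tz":-8.6,"yaw":0,"claw":8},{"tx":-8.2,"ty":1.4,"tz":-9.1,"yaw":0,"claw":8},{"tx":-7.8,"ty":1.4,"tz":-9.5,"yaw":0,"claw":8},{"tx":-7.3,"ty":1.3,"tz":-9.9,"yaw":0,"claw":8},{"tx":-6.8,"ty":1.1,"tz":-10.2,"yaw":0,"claw":8},{"tx":-6.3,"ty":1.1,"tz":-10.6,"yaw":0,"claw":8},{"tx":-5.8,"ty":1.1,"tz":-10.8,"yaw":0,"claw":8},{"tx":-5.2,"ty":0.9,"tz":-11.2,"yaw":0,"claw":8},{"tx":-4.6,"ty":0.8,"tz":-11.4,"yaw":0,"claw":8},{"tx":-4.1,"ty":0.7,"tz":-11.6,"yaw":0,"claw":8},{"tx":-3.6,"ty":0.6,"tz":-11.8,"yaw":0,"claw":8},{"tx":0,"ty":0,"tz":0,"yaw":0,"claw":8},{"tx":0,"ty":0,"tz":0,"yaw":0,"claw":8}]'

```text
clock: 18.85
position: [451.7, 49.1, 145.0]
tcp_rot: [0.456, 0.541, 0.455, -0.54]
force: [3.9, -0.1, -5.6]
gripper_width: 12.1
```

```bash
python3 - <<'E'
from arc import *
st()
E
```

```text
[451.7  49.1 145. ] -9.777404013221386 f [ 3.9 -0.1 -5.6] w 12.136820184709524 X -147.5335089811649 th(X) 0.22505247961516753 bar z for th 152.72615529538677
```

Call:
arm_command --series '[{"tx":-2.5,"ty":0.4,"tz":-9,"yaw":0,"claw":8},{"tx":-2,"ty":0.4,"tz":-10,"yaw":0,"claw":8},{"tx":-1.7,"ty":0.3,"tz":-10,"yaw":0,"claw":8},{"tx":-1,"ty":0.2,"tz":-8,"yaw":0,"claw":8},{"tx":-0.3,"ty":0,"tz":-4,"yaw":0,"claw":8},{"tx":0,"ty":0,"tz":0,"yaw":0,"claw":8},{"tx":0,"ty":0,"tz":0,"yaw":0,"claw":8}]'

```text
clock: 19.55
position: [445.1, 50.2, 104.3]
tcp_rot: [0.456, 0.542, 0.455, -0.54]
force: [5.6, -0.6, 3.9]
gripper_width: 11.7
```

```bash
python3 - <<'E'
from arc import *
st()
E
```

```text
[445.1  50.2 104.3] -9.798721863473295 f [ 5.6 -0.6  3.9] w 11.734148890680473 X -154.21296318413326 th(X) 0.0976651135934648 bar z for th 122.00038665777933
```

```bash
python3 - <<'E'
from arc import *
im,d=bot.read_camera("scene"); P=cloud("scene",d); np.savez("pics/s4.npz",im=im,d=d)
w=np.array([-u[1],u[0]]); D=P[...,:2]-S; X=D@u; Y=D@w; Z=P[...,2]
k=(abs(Y)<75)&(X>-90)&(X<70)&(Z>110)&(Z<150); A=np.c_[X[k],Y[k],np.ones(k.sum())]
for _ in range(4):
    c=np.linalg.lstsq(A,Z[k],rcond=None)[0]; e=abs(A@c-Z[k]); m=np.where(k); k2=np.zeros_like(k); k2[m]=e<4; k=k2; A=np.c_[X[k],Y[k],np.ones(k.sum())]
print("hood top: slope",c[0],"z at X=0",c[2],k.sum(),"-> th~",-c[0], "expected z 132 + th*90")
k=(abs(Y)>28)&(abs(Y)<52)&(X>-170)&(X<-145)&(Z>80); print("bar top z",np.percentile(Z[k],[50,80,95]),X[k].mean(),k.sum())
cv2.imwrite("pics/s4.png",cv2.resize(im[100:290,130:370],None,fx=3,fy=3,interpolation=2))
E
```

```text
hood top: slope 0.04532262750528373 z at X=0 133.24813651004914 820 -> th~ -0.04532262750528373 expected z 132 + th*90
bar top z [310.3 371.  412.4] -160.91020516700937 389
```

View pics/s4.png

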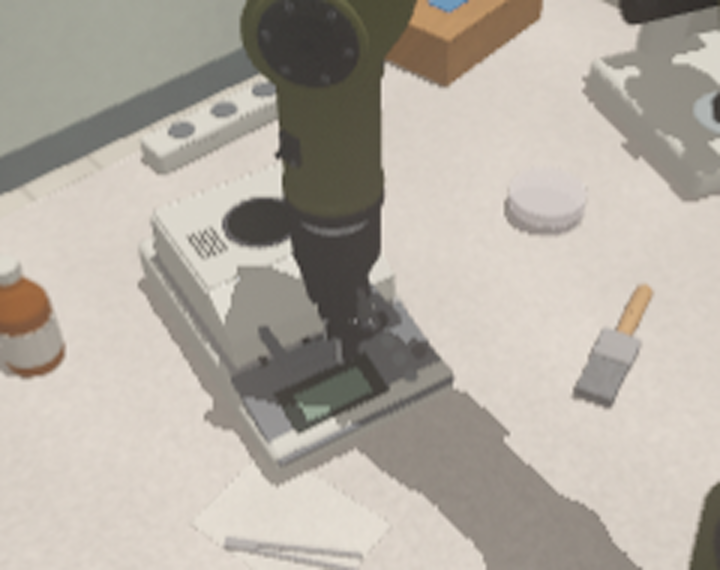

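Picture: hood down to about ajar, shell level with the housing, bystanders untouched. The bar has slid a few mm in the pads, so I'll release, then press on the bar from above with closed fingertips.

Call:
arm_command --series '[{"tx":0,"ty":0,"tz":0,"yaw":0,"claw":18},{"tx":0,"ty":0,"tz":0,"yaw":0,"claw":30},{"tx":0,"ty":0,"tz":0,"yaw":0,"claw":36},{"tx":0,"ty":0,"tz":4,"yaw":0,"claw":36},{"tx":0,"ty":0,"tz":12,"yaw":0,"claw":36},{"tx":0,"ty":0,"tz":16,"yaw":0,"claw":36},{"tx":0,"ty":0,"tz":10,"yaw":0,"claw":36},{"tx":-2,"ty":0.3,"tz":0,"yaw":0,"claw":0},{"tx":0,"ty":0,"tz":0,"yaw":0,"claw":0},{"tx":0,"ty":0,"tz":0,"yaw":0,"claw":0},{"tx":0,"ty":0,"tz":0,"yaw":0,"claw":0}]'

```text
clock: 20.7
position: [441.0, 50.4, 145.4]
tcp_rot: [-0.455, -0.541, -0.456, 0.541]
force: [-0.1, -0.2, -0.6]
gripper_width: -0.0
```

```bash
python3 - <<'E'
from arc import *
st(); p,R,yw=tool()
ci=bot.camera_info("wrist"); im,d=bot.read_camera("wrist"); P=cloud("wrist",d,ci); w=np.array([-u[1],u[0]]); D=P[...,:2]-S; X=D@u; Y=D@w; Z=P[...,2]
k=(Y>18)&(Y<46)&(X>-175)&(X<-140)&(Z>85)&(Z<130); print(k.sum(),np.percentile(Z[k],[20,50,80,95]),X[k&(Z>98)].min(),X[k&(Z>98)].max(),X[k&(Z>98)].mean())
k=(Y>0)&(Y<75)&(X>-75)&(X<-10)&(Z>115)&(Z<150); print("hood top",k.sum(),np.median(Z[k]))
cv2.imwrite("pics/w8.png",im)
E
```

```text
[441.   50.4 145.4] -9.773252758402954 f [-0.1 -0.2 -0.6] w -0.008754216373149857 X -158.25917979303344 th(X) -0.0527 bar z for th 85.0
1109 [108.1 109.9 110.8 111.5] -161.32340429641667 -147.3632003687533 -154.60774984301693
hood top 14543 134.41814496028775
```

Ajar confirmed (bar top about 111, hood top 134). Approaching and pressing in small steps.

Call:
arm_command --series '[{"tx":3,"ty":-0.5,"tz":-6,"yaw":0,"claw":0},{"tx":0,"ty":0,"tz":-6,"yaw":0,"claw":0},{"tx":0,"ty":0,"tz":-4,"yaw":0,"claw":0},{"tx":0,"ty":0,"tz":-2,"yaw":0,"claw":0},{"tx":0,"ty":0,"tz":0,"yaw":0,"claw":0},{"tx":0,"ty":0,"tz":0,"yaw":0,"claw":0}]'

```text
clock: 21.35
position: [444.3, 50.1, 127.9]
tcp_rot: [0.456, 0.541, 0.456, -0.541]
force: [-0.6, -1.1, -0.2]
gripper_width: -0.2
```

Call:
arm_command --series '[{"tx":0,"ty":0,"tz":-1,"yaw":0,"claw":0},{"tx":0,"ty":0,"tz":-1,"yaw":0,"claw":0},{"tx":0,"ty":0,"tz":0,"yaw":0,"claw":0}]'

```text
clock: 21.65
position: [444.3, 50.0, 125.8]
tcp_rot: [-0.456, -0.541, -0.456, 0.541]
force: [-0.1, 0.4, 0.7]
gripper_width: -0.1
```

Call:
arm_command --series '[{"tx":0,"ty":0,"tz":-0.7,"yaw":0,"claw":0},{"tx":0,"ty":0,"tz":-0.8,"yaw":0,"claw":0},{"tx":0,"ty":0,"tz":0,"yaw":0,"claw":0}]'

```text
clock: 21.95
position: [444.4, 50.0, 124.6]
tcp_rot: [0.456, 0.541, 0.455, -0.541]
force: [-1.9, -0.8, 5.5]
gripper_width: -0.2
```

Call:
arm_command --series '[{"tx":0,"ty":0,"tz":-0.5,"yaw":0,"claw":0},{"tx":0,"ty":0,"tz":-0.5,"yaw":0,"claw":0},{"tx":0,"ty":0,"tz":0,"yaw":0,"claw":0}]'

```text
clock: 22.25
position: [444.4, 50.0, 124.0]
tcp_rot: [0.456, 0.541, 0.455, -0.541]
force: [-1.8, -1.2, 10.1]
gripper_width: -0.2
```

Call:
arm_command --series '[{"tx":0,"ty":0,"tz":-0.5,"yaw":0,"claw":0},{"tx":0,"ty":0,"tz":0,"yaw":0,"claw":0}]'

```text
clock: 22.45
position: [444.3, 50.0, 123.6]
tcp_rot: [0.456, 0.541, 0.455, -0.541]
force: [-1.9, -1.1, 11.8]
gripper_width: 0.0
```

Call:
arm_command --series '[{"tx":0,"ty":0,"tz":-0.5,"yaw":0,"claw":0},{"tx":0,"ty":0,"tz":0,"yaw":0,"claw":0}]'

```text
clock: 22.65
position: [444.3, 50.0, 123.2]
tcp_rot: [0.456, 0.541, 0.455, -0.541]
force: [-3.1, 0.1, 14.1]
gripper_width: 0.1
```

Call:
arm_command --series '[{"tx":0,"ty":0,"tz":-0.5,"yaw":0,"claw":0},{"tx":0,"ty":0,"tz":0,"yaw":0,"claw":0}]'

```text
clock: 22.85
position: [444.2, 50.0, 122.6]
tcp_rot: [-0.456, -0.541, -0.455, 0.541]
force: [-3.2, -0.7, 10.5]
gripper_width: -0.0
```

Call:
arm_command --series '[{"tx":0,"ty":0,"tz":-0.5,"yaw":0,"claw":0},{"tx":0,"ty":0,"tz":-0.5,"yaw":0,"claw":0},{"tx":0,"ty":0,"tz":0,"yaw":0,"claw":0}]'

```text
clock: 23.15
position: [444.1, 50.1, 120.9]
tcp_rot: [-0.456, -0.541, -0.456, 0.541]
force: [-1.1, -1.3, 1.2]
gripper_width: 0.1
```

Call:
arm_command --series '[{"tx":0,"ty":0,"tz":-0.5,"yaw":0,"claw":0},{"tx":0,"ty":0,"tz":-0.5,"yaw":0,"claw":0},{"tx":0,"ty":0,"tz":0,"yaw":0,"claw":0}]'

```text
clock: 23.45
position: [444.4, 50.0, 119.7]
tcp_rot: [0.456, 0.541, 0.456, -0.541]
force: [-0.0, 0.3, 0.2]
gripper_width: -0.1
```

Contact lost, so the hood has gone past the catch. I'll retreat and check.

Call:
arm_command --series '[{"tx":0,"ty":0,"tz":5,"yaw":0,"claw":0},{"tx":0,"ty":0,"tz":10,"yaw":0,"claw":0},{"tx":0,"ty":0,"tz":10.7,"yaw":0,"claw":0},{"tx":0,"ty":0,"tz":0,"yaw":0,"claw":0},{"tx":0,"ty":0,"tz":0,"yaw":0,"claw":0}]'

```text
clock: 23.95
position: [444.7, 49.9, 146.1]
tcp_rot: [0.456, 0.541, 0.455, -0.541]
force: [0.4, -0.3, 0.8]
gripper_width: -0.2
```

```bash
python3 - <<'E'
from arc import *
st()
ci=bot.camera_info("wrist"); im,d=bot.read_camera("wrist"); P=cloud("wrist",d,ci); w=np.array([-u[1],u[0]]); D=P[...,:2]-S; X=D@u; Y=D@w; Z=P[...,2]
k=(Y>18)&(Y<46)&(X>-175)&(X<-140)&(Z>85)&(Z<130); print("bar",k.sum(),np.percentile(Z[k],[20,50,80,95]))
k=(Y>0)&(Y<75)&(X>-75)&(X<-10)&(Z>115)&(Z<150); print("hood top",k.sum(),np.median(Z[k]))
im,d=bot.read_camera("scene"); d0=np.load("pics/scene0.npz")["d"]
cv2.imwrite("pics/s5.png",cv2.resize(im[60:300,100:400],None,fx=2.6,fy=2.6,interpolation=2))
for n,X0 in(("petri",None),("reagent",None),("tweezers",None),("brush",None)):
    for r in bot.place_of("scene",n)[:1]: print(n,round(r["score"],2),[r["location"][0]*512,r["location"][1]*384])
E
```

```text
[444.7  49.9 146.1] -9.801817828220269 f [ 0.4 -0.3  0.8] w -0.24033534604384973 X -154.56931562087095 th(X) 0.08770662555731318 bar z for th 119.5666003063478
bar 1015 [101.9 103.6 104.5 105.2]
hood top 15750 131.27683553412916
petri 0.7 [310.6816, 171.6864]
reagent 0.66 [143.104, 220.99200000000002]
tweezers 0.68 [230.912, 288.61440000000005]
brush 0.94 [338.3808, 215.69279999999998]
```

View pics/s5.png

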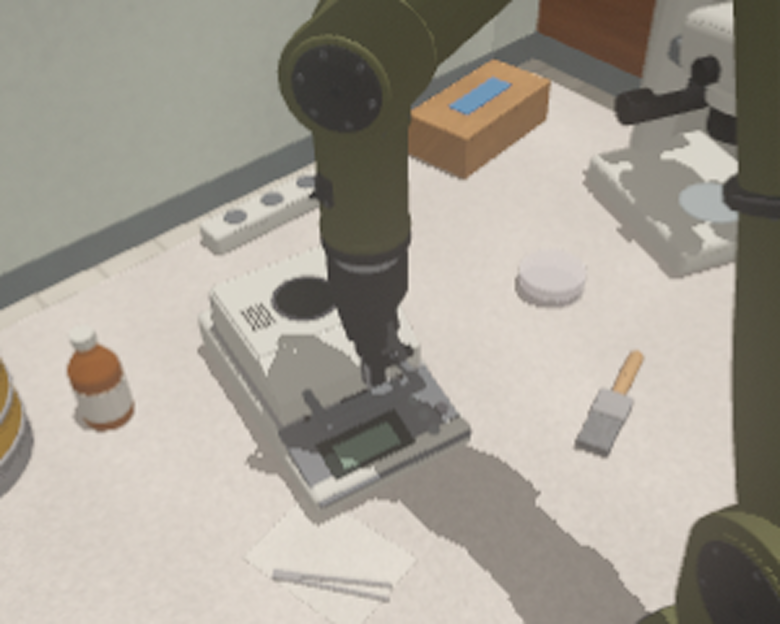

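Bar dropped 6.3 mm and hood top 3.1 mm from ajar, both matching the fully home position, bystanders unmoved, and the arm is clear.

```bash
python3 -c "
from cell import bot
print(bot.hand_in())"
```

```text
the job is handed in; nothing more can be done
None
```

The pan and its holder are on the pan support and the hood is closed and caught. I handed the job in at about 24 s of the 72 s allowed; the hand-in reports no verdict.

**Placing:** I took the larger black holder with the pan and set it in the chamber, grip in the front gap. I checked it after letting go. The pan floor measured about 69 mm above the bench with 0.01 slope, its flange clear of the ring, and the grip was 74.4 mm in front of the support and 0.5 mm off centre. I have not seen the pan since the hood went down.

**Hood:** I lowered the hood by its bar at about 0.5 rad/s. Near the end the bar slid a few mm in the grip and the hood came to rest ajar. I let go and pressed on the bar from above with closed fingertips. The catch gave way at about 14 N, slightly above the stated 8–13 N, and the force then fell to about zero.

**Last checks:**
- The bar top is at 104.5 mm, against 105 mm expected when closed. It dropped 6.3 mm from ajar, against about 7 mm expected.
- The hood top is at 131.3 mm, against 132 mm expected.
- The petri dishes, tweezers, reagent and brush show within about 4 pixels of where they started in the scene picture.
- The gripper is clear of the bar and touches nothing.

**Failed or disagreed:**
- My first two move calls were refused because rows need all five fields, so nothing moved.
- One flatness reading of the pan was spoiled by the hood and fingers in view. I redid it with those points left out.
- In the same recheck the reading of the deck's height came out wrong (-1 mm), so I did not use it.
- Before the press, the hood's slope from the scene camera's depth came out with the wrong sign, so I judged ajar from heights instead.

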